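# Set out the finishing kit from behind the glue and oil

## Robot

A 7-joint arm with a two-finger parallel gripper is mounted at the origin on the work surface. World frame = base frame: x ahead of the robot, y to its left, z up, the work surface at z = 0. Lengths are in m, angles in rad, forces in N, time in s.
With the tool pointing down it reaches from about 0.425 to 0.875 m from the base axis. Payload 4.7 kg.
Tool frame: the origin (TCP) lies at the very end of the fingers, on their centre line; the grasp point (between the pads) lies 19 mm behind it (arm.grasp_offset is the distance from the TCP to the grasp point, in m); z points along the fingers, y is the line along which they close (so a half turn about z gives the same grasp; the last joint's range is limited). The gripper opens to 85 mm and grips with 20 to 120 N. Pads are 22 mm wide; open, the fingers measure 114 mm over their backs; the gripper's body (76 mm by 85 mm) begins 54 mm behind the grasp point. The pads swing forward as they close: fully open they stand 13 mm farther back than shut.
Start: joints at [1.258, 0.321, -0.07, 1.45, 0.023, 1.371, -0.057], TCP at [0.209, -0.616, 0.231] pointing down, gripper open.
Joint ranges: [-2.86, 2.86], [-0.3, 2.09], [-1.38, 1.24], [0.06, 2.45], [-1.56, 4.7], [0.09, 2.05], [-2.69, 2.69]. Speed limits (rad/s): [2.57, 2.57, 3.14, 3.14, 3.14, 3.14, 3.14].

## Interface

Orientations are given as a rotation vector (axis times angle).
In Python, from bench import arm gives the robot as it stands.
- The arm moves only by the tool move_arm, never from a script. Its argument "deltas" is a list of rows, each a list of 2 entries, a list of its own where there are three numbers: the shift along the world's x, y, z normalised to -1 to 1, where 1 is 0.02 m, then the turn, a rotation vector about the world's x, y, z normalised to -1 to 1, where 1 is 30 degrees. A call has 1 to 8 rows; each row shifts and turns the commanded pose from where the row before left it; what a row does not reach is not made up. A row lasts 1/12 s, in which the tool goes at most 41.7 mm and 7.16 degrees, less where a joint would pass 70% of its speed; a pose out of reach is approached as far as the arm can. A call with a number of a shift or a turn outside -1 to 1 is refused whole. A call with a gripper value outside its range is refused whole. "gripper" is the closure, from 0 (fully open) to 1 (shut), set as the call begins (left out, the last holds). The fingers move at their own pace and stop on an object; "grip_force" is the grip in N (left out, the last holds). Time passes only in rows, so rows that do not move let the fingers close. It gives the time, the measured TCP pose, the force, the opening and the grip force at its end, in the units of the state.
- arm.get_obs(): the state, without advancing time (a new reading comes with each control period).
- arm.camera(name): name is "side" or "top" or "wrist"; returns (picture, depth): 480x640x3 uint8, red, green, blue; 480x640 float32, m along the optical axis (not along the pixel's ray), 0 where there is no reading.
- arm.camera_model(name): a dict with "intrinsics" (3x3 intrinsics, pixels), "world_from_camera" (4x4, takes a point from camera to world coordinates). Camera axes: x right, y up, looking along -z (the intrinsics and any distortion apply to the point x, -y, -z); pixel columns grow to the right and rows downward; lengths in m; the calibration is good to about 2 mm. A picture is of the moment at which its call begins: read the wrist's pose just before it. camera_model takes no time and is no camera call; for the wrist camera it gives the pose at the moment of the call.
- arm.finish_job(): hands the job in; it is judged then, once.
Trained networks look in the newest picture that a camera, given by its name, has taken for a name from the list of things; names that differ only in an ending like _2 or _b are one class to them, and where a whole thing is asked for, a point or a joint stands for the part that bears it (a point fixed in the world has none). Each returns a list of dicts, best first, with "p" (0 to 1); they miss things now and then, are a little off and sometimes report something else, mostly with a low value. They report only what shows in the picture. A call takes as long as a camera call. They do not tell look-alikes from the thing itself.
- arm.search_frame(camera, label): "at" ([x, y, z] in m, in the coordinates of the camera as it stood for that picture, good to about 4 mm: the middle of the surface that is visible of it).
- arm.regions_of(camera, label): "mask" (480x640 bool, what is visible of it).
- arm.spot_point(camera, label): "at" ([x, y, z] in m, in the coordinates of the camera as it stood for that picture, good to about 4 mm: a listed point, or the origin of a listed thing).
The state is a dict: "time": time; "qpos": joint angles; "joint_velocities": joint speeds; "joint_torque": joint torques, N m; "ee_pos": TCP position; "orientation": TCP orientation; "force": force on the tool from outside, world axes, zero at the start; "moment": the same for the moment, N m; "gripper_width": opening from 0.0 (shut) to 1.0 (fully open); "grip_force": force on a finger pad.
Only numpy, scipy, OpenCV 4.12 (cv2) and the standard library are available. Lean on these libraries where they do the work, as an engineer would, in place of code of your own. Each camera call takes 0.05 s, during which the arm holds its last target. There are 200 camera calls.

## Task

Set out the finishing kit for the next pupil: the flat wax tin and the cork sanding block are at the back of the plywood supplies tray, behind the glue bottle and the oil can. First stand the bottle and the can aside on the black rubber mat, then lay the tin in the short compartment of the kit tray and the block lengthwise in the long one, and only then put the bottle and the can back upright exactly where each stood, the can square with the tray again. Do not knock the bottle or the can over, and leave the screw jar and the wooden snowflake where they are.

Things in the scene. Friction and masses are not known exactly. Their poses are not given: they have to be found in the camera images.
- bottle: White round glue bottle, 62 mm in diameter up to 102 mm, tapering to a ribbed grey screw cap 34 mm in diameter and 30 mm high; 156 mm tall in all, about 0.3 kg. Origin: centre of its underside, z up. The cap (126 to 156 mm above the origin) is on its axis and is a good grip. It stands at the front (robot's side) of the supplies tray.
- can: Rectangular steel oil can, 64 mm (own x) by 96 mm (own y) by 125 mm high; black screw cap 38 mm in diameter in the middle of its top, 129 to 156 mm above the underside, a good grip; about 0.4 kg. Origin: centre of its underside, z up. It stands at the front of the supplies tray beside the bottle, long side along the tray's; which of the two is on the left varies.
- tin: Flat round aluminium wax tin, 52 mm in diameter, 28 mm high, 0.09 kg. Origin: centre of its underside, z up. It is in the back row of the supplies tray.
- block: Cork sanding block, 50 mm (own x) by 100 mm (own y, its length) by 34 mm high, 0.07 kg. Origin: centre of its underside, z up. It lies in the back row of the supplies tray, its length along the tray's. About 5 mm separate the front row from the back row, so no finger or hand fits there until the bottle and the can are away.
- jar: Squat glass jar of brass screws with a dark lid, 51 mm in diameter, 62 mm high. Origin: centre of its underside. It is the third thing in the back row of the supplies tray and stays there. The places of tin, block and jar in the row vary; they stand about 110 mm apart, centre to centre.
- supplies: Fixed plywood supplies tray, outside 184 mm (own x, depth) by 380 mm (own y, length), walls 36 mm high and 10 mm thick, inner floor 8 mm above its underside. Origin: centre of its underside; x points away from the robot to the back row. The front row (bottle, can) stands about 37 mm before the origin, the back row about 24 mm behind it.
- mat: Fixed black rubber mat, 240 mm (own x) by 150 mm (own y), 4 mm thick, on one side of the bench (left or right of the supplies tray varies). Origin: centre of its underside.
- kit: Fixed wooden kit tray, 300 mm (own x) by 130 mm (own y) outside, walls 18 mm high, 6 mm thick, floor 6 mm above its underside, on the other side of the bench from the mat. Origin: centre of its underside. A divider makes two compartments 118 mm wide (own y): the short one 114 mm long, centre at own x = -87 mm (nearer the robot), the long one 168 mm long, centre at own x = +60 mm.
- snowflake: Scroll-sawn plywood snowflake, 100 mm across, 8 mm thick, lying flat on the bench between the robot and the supplies tray; to be left alone. Origin: centre of its underside.
There are look-alikes about, which are no part of the job. Of the things shaped like the block, the cork one is meant.

How it is judged:
By the outcome, as a careful person would: the job done as asked, in the order asked, and still so for the second after the job is handed in, with the robot touching nothing.
It also fails if it takes over 141 s, if anything falls off the work surface, if the arm or the gripper's body presses on something with over 40 N, if the wrist force passes 120 N, or if a joint passes its speed limit or range.

## Working session

There is one attempt and no reset: what is moved stays moved. The work goes in short steps, Python scripts to look and compute and a tool call to move; the robot and the scene stay as the last step left them, time stands still between calls to the robot, and variables do not carry over. Pictures are saved under pics/ and viewed, at most 14 in all, crops included, and the job is handed in when it is done.

Besides the shell and the picture viewer there is one more tool, called after ">>>" as name(argument=value, ...), one argument or row to a line, values as JSON. move_arm: Moves the arm, as the interface text tells. Scaled input: -1 to 1 covers 0.02 m each way for a shift and 30 degrees each way for a turn. Its arguments: {"type":"object","properties":{"deltas":{"type":"array","items":{"type":"array"}},"gripper":{"type":"number"},"grip_force":{"type":"number"}},"required":["deltas"]}

```bash
mkdir -p pics; ls; cat > h.py <<'E'
import numpy as np,cv2
from bench import arm
def snap(c,fn=None):
    M=arm.camera_model(c); p,d=arm.camera(c)
    if fn: cv2.imwrite('pics/'+fn,p[:,:,::-1])
    return M,p,d
def w(M,a): return (M["world_from_camera"]@np.r_[a,1])[:3]
def cloud(M,d):
    K=M["intrinsics"];v,u=np.mgrid[:480,:640]
    P=np.stack([(u-K[0][2])/K[0][0]*d,-(v-K[1][2])/K[1][1]*d,-d],-1)
    T=np.array(M["world_from_camera"]); return P@T[:3,:3].T+T[:3,3]
E
python3 - <<'E'
from h import *
o=arm.get_obs();print(o)
for c in("top","side"):
    M,p,d=snap(c,c+'0.png')
    for n in "bottle can tin block jar supplies mat kit snowflake".split():
        for r in arm.spot_point(c,n)[:3]: print(c,n,round(r["p"],2),w(M,r["at"]).round(3))
E
```

```text
pics
{'time': 0.0, 'qpos': array([ 1.25809752,  0.32179967, -0.07009909,  1.45167568,  0.02257993,
        1.37080741, -0.05687865]), 'joint_velocities': array([-3.19465791e-04,  3.92129021e-05, -1.34615353e-03,  7.84821485e-04,
        6.31054952e-05, -2.69250546e-03, -4.49708533e-05]), 'joint_torque': array([-7.36644488e-04, -4.93584538e+01, -3.82708590e-01, -3.14331365e+01,
        1.29311602e-02,  1.14062265e-02, -1.40485324e-05]), 'ee_pos': array([ 0.20845256, -0.61509577,  0.23023842]), 'orientation': array([-3.09789164e+00, -5.10845230e-01,  6.02286512e-04]), 'force': array([0.77715611, 0.28983194, 0.08482739]), 'moment': array([ 0.03534742, -0.00630367, -0.02743383]), 'grip_force': 0.0, 'gripper_width': 1.00009970664406}
top bottle 0.61 [ 0.575 -0.058  0.008]
top can 0.72 [ 0.611  0.005 -0.005]
top can 0.61 [0.575 0.067 0.007]
top tin 0.56 [ 0.633 -0.108  0.007]
top tin 0.5 [ 0.407 -0.049 -0.001]
top block 0.87 [0.382 0.152 0.002]
top block 0.72 [0.71  0.29  0.002]
top block 0.59 [0.648 0.108 0.009]
top jar 0.67 [ 0.636 -0.001  0.006]
top supplies 0.72 [ 0.612  0.006 -0.005]
top supplies 0.62 [0.494 0.351 0.003]
top mat 0.97 [0.492 0.351 0.001]
top mat 0.2 [ 0.575 -0.058  0.009]
top kit 0.95 [ 0.504 -0.329  0.   ]
top snowflake 0.78 [ 0.41  -0.047 -0.002]
top snowflake 0.71 [ 0.575 -0.055  0.008]
side bottle 0.67 [0.492 0.349 0.   ]
side bottle 0.59 [ 0.573 -0.052  0.009]
side can 0.56 [0.581 0.063 0.009]
side tin 0.66 [ 0.631 -0.112  0.011]
side block 0.96 [ 0.386  0.154 -0.003]
side block 0.65 [0.646 0.112 0.006]
side block 0.62 [ 0.712  0.288 -0.001]
side jar 0.8 [ 0.64  -0.002  0.006]
side supplies 0.71 [0.639 0.003 0.006]
side mat 0.76 [0.493 0.345 0.002]
side kit 0.87 [ 0.508 -0.33   0.001]
side kit 0.6 [0.643 0.113 0.008]
side snowflake 0.95 [ 0.41  -0.047  0.002]
```

View pics/top0.png

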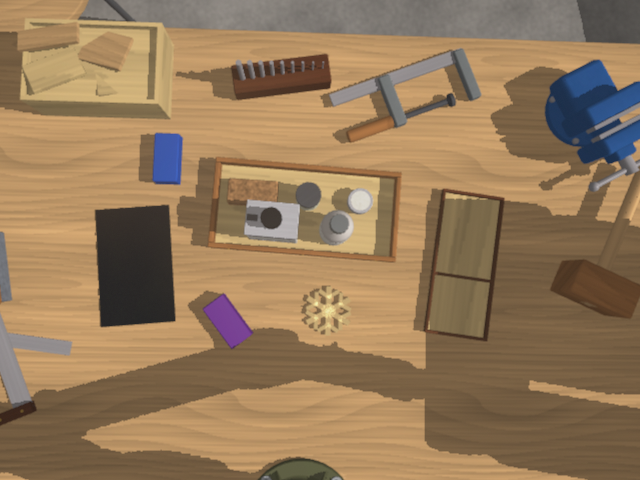

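View pics/side0.png

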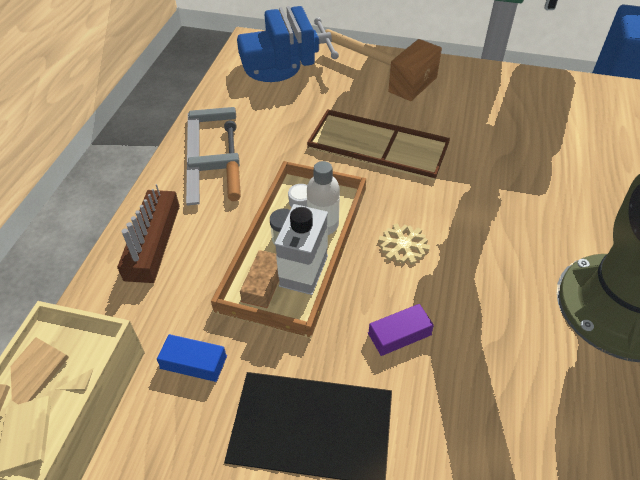

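Look-alikes of the block in the top view are purple (228,320), blue (168,158) and cork-textured (253,190, in the supplies tray). The one in the tray fits the description. The mat is on the left (135,265), the kit tray on the right (465,265) and the can is left of the bottle. Next I'll measure positions and check the crop.

```bash
python3 - <<'E'
from h import *
M,p,d=snap("top")
cv2.imwrite('pics/crop.png',cv2.resize(p[150:270,200:410,::-1],None,fx=3.5,fy=3.5,interpolation=cv2.INTER_CUBIC))
C=cloud(M,d); Z=C[...,2]
print("bench z",np.median(Z[330:350,350:400]))
def rect(m,name):
    m=m.astype(np.uint8); n,l,s,_=cv2.connectedComponentsWithStats(m)
    k=1+np.argmax(s[1:,4]); q=C[l==k]
    r=cv2.minAreaRect((q[:,:2]*1000).astype(np.float32)); print(name,len(q),np.round(r[0],1),np.round(r[1],1),round(r[2],2),"z",np.median(q[:,2]).round(4),"mean",q.mean(0).round(4))
box=lambda x0,x1,y0,y1:(C[...,0]>x0)&(C[...,0]<x1)&(C[...,1]>y0)&(C[...,1]<y1)
S=box(.5,.72,-.2,.2)
rect(S&(Z>.115)&(Z<.135),"cantop")
rect(S&(Z>.148)&(C[...,1]>0),"cancap")
rect(S&(Z>.148)&(C[...,1]<0),"bottlecap")
rect(box(.61,.7,-.15,-.05)&(Z>.031)&(Z<.045),"tin")
rect(box(.61,.7,-.15,-.05)&(Z>.02)&(Z<.045)&(Z<.045),"tin2")
rect(box(.61,.7,.04,.18)&(Z>.038)&(Z<.05),"block")
rect(box(.61,.7,-.04,.04)&(Z>.06)&(Z<.08),"jar")
rect(S&(Z>.030)&(Z<.039),"tray")
for n in("mat","kit","supplies"):
    r=arm.regions_of("top",n)[0]; rect(r["mask"],n)
rect(box(.3,.7,-.45,-.2)&(Z>.012)&(Z<.025),"kitwall")
E
```

```text
bench z 0.0006042319977085375
cantop 1299 [579.1  64.7] [97.1 65.6] 86.25 z 0.1327 mean [0.5779 0.0637 0.1325]
cancap 362 [579.3  64.6] [37.9 35.6] 2.01 z 0.1643 mean [0.5783 0.0644 0.1641]
bottlecap 294 [571.2 -57.3] [32.8 33.3] 46.03 z 0.1642 mean [ 0.5706 -0.0568  0.1639]
tin 475 [ 633.  -108.9] [45.5 50.8] 1.09 z 0.037 mean [ 0.6321 -0.1086  0.037 ]
tin2 483 [ 633.  -108.9] [45.5 50.8] 1.09 z 0.0369 mean [ 0.6319 -0.1082  0.0368]
block 1072 [643.6 110.1] [99.9 49.3] 88.78 z 0.0423 mean [0.6452 0.1118 0.0423]
jar 528 [635.4  -2.4] [49.9 49.8] 19.17 z 0.0706 mean [ 0.6351 -0.0023  0.0704]
tray 2534 [611.8   1.8] [380.6 184.9] 86.65 z 0.036 mean [0.6115 0.003  0.0358]
mat 8620 [506.  222.5] [242.9 406.2] 6.65 z 0.0043 mean [0.4901 0.3468 0.0089]
kit 9386 [ 527.4 -200.3] [411.8 306.3] 81.97 z 0.0073 mean [ 0.5066 -0.3289  0.0131]
supplies 11911 [594.2   3.3] [394.5 235.1] 87.04 z 0.0097 mean [ 0.6135 -0.0094  0.0198]
kitwall 1587 [ 507.9 -329.4] [131.6 300.7] 82.71 z 0.0182 mean [ 0.5052 -0.3298  0.0181]
```

View pics/crop.png

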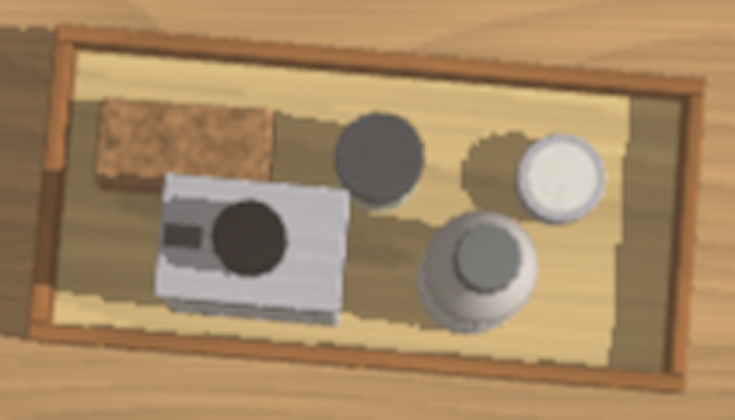

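The crop shows the cork-textured block at (185,140), the jar with the dark lid at (380,155), the aluminium tin at (560,178), the can cap at (250,238) and the bottle cap at (488,255). All measured sizes and heights match the description. I'll start toward the can.

>>> move_arm(
  deltas=[
    [[0.51, 0.94, 0], [0, 0, 0.2265]],
    [[0.51, 0.94, 0], [0, 0, 0.2265]],
    [[0.51, 0.94, 0], [0, 0, 0.2265]],
    [[0.51, 0.94, 0], [0, 0, 0.2265]],
    [[0.51, 0.94, 0], [0, 0, 0.2265]],
    [[0.51, 0.94, 0], [0, 0, 0.2265]],
    [[0.51, 0.94, 0], [0, 0, 0.2265]],
    [[0.51, 0.94, 0], [0, 0, 0.2265]],
  ],
  gripper=0.2,
)

```text
time: 1.87
ee_pos: [0.2907, -0.4643, 0.2315]
orientation: [2.518, 1.878, -0.0]
force: [-0.4, 0.5, 0.3]
gripper_width: 0.799
grip_force: 0.0
```

>>> move_arm(
  deltas=[
    [[0.51, 0.94, 0], [0, 0, 0.2265]],
    [[0.51, 0.94, 0], [0, 0, 0.2265]],
    [[0.51, 0.94, 0], [0, 0, 0]],
    [[0.51, 0.94, 0], [0, 0, 0]],
    [[0.51, 0.94, 0], [0, 0, 0]],
    [[0.51, 0.94, 0], [0, 0, 0]],
    [[0.51, 0.94, 0], [0, 0, 0]],
    [[0.51, 0.94, 0], [0, 0, 0]],
  ],
)

```text
time: 2.53
ee_pos: [0.3723, -0.3139, 0.2316]
orientation: [2.285, 2.156, -0.0]
force: [0.2, 0.7, -0.3]
gripper_width: 0.801
grip_force: 0.0
```

>>> move_arm(
  deltas=[
    [[0.51, 0.94, 0], [0, 0, 0]],
    [[0.51, 0.94, 0], [0, 0, 0]],
    [[0.51, 0.94, 0], [0, 0, 0]],
    [[0.51, 0.94, 0], [0, 0, 0]],
    [[0.51, 0.94, 0], [0, 0, 0]],
    [[0.51, 0.94, 0], [0, 0, 0]],
    [[0.51, 0.94, 0], [0, 0, 0]],
    [[0.51, 0.94, 0], [0, 0, 0]],
  ],
)

```text
time: 3.2
ee_pos: [0.4539, -0.1635, 0.2316]
orientation: [2.284, 2.156, -0.0]
force: [-0.1, 0.1, -1.0]
gripper_width: 0.801
grip_force: 0.0
```

>>> move_arm(
  deltas=[
    [[0.51, 0.94, 0], [0, 0, 0]],
    [[0.51, 0.94, 0], [0, 0, 0]],
    [[0.51, 0.94, 0], [0, 0, 0]],
    [[0.51, 0.94, 0], [0, 0, 0]],
    [[0.51, 0.94, 0], [0, 0, 0]],
    [[0.51, 0.94, 0], [0, 0, 0]],
    [[0.51, 0.94, 0], [0, 0, 0]],
    [[0.51, 0.94, 0], [0, 0, 0]],
  ],
)

```text
time: 3.87
ee_pos: [0.5355, -0.0131, 0.2316]
orientation: [2.285, 2.155, 0.0]
force: [0.8, -0.2, -0.2]
gripper_width: 0.803
grip_force: 0.0
```

>>> move_arm(
  deltas=[
    [[0.51, 0.94, 0], [0, 0, 0]],
    [[0.51, 0.94, 0], [0, 0, 0]],
    [[0.51, 0.94, 0], [0, 0, 0]],
    [[0.51, 0.94, 0], [0, 0, 0]],
    [[0, 0, 0], [0, 0, 0]],
    [[0, 0, 0], [0, 0, 0]],
    [[0, 0, 0], [0, 0, 0]],
  ],
)

```text
time: 4.45
ee_pos: [0.5757, 0.0604, 0.2312]
orientation: [2.285, 2.155, -0.001]
force: [-0.1, -0.7, -1.1]
gripper_width: 0.803
grip_force: 0.0
```

>>> move_arm(
  deltas=[
    [[0.165, 0.205, -0.5], [0, 0, 0]],
    [[0, 0, -0.8], [0, 0, 0]],
    [[0, 0, -0.8], [0, 0, 0]],
    [[0, 0, -0.8], [0, 0, 0]],
    [[0, 0, -0.8], [0, 0, 0]],
    [[0, 0, -0.5], [0, 0, 0]],
    [[0, 0, -0.3], [0, 0, 0]],
    [[0, 0, 0], [0, 0, 0]],
  ],
)

```text
time: 5.12
ee_pos: [0.5782, 0.0645, 0.1398]
orientation: [-2.285, -2.154, 0.003]
force: [0.2, -0.6, 0.6]
gripper_width: 0.801
grip_force: 0.0
```

>>> move_arm(
  deltas=[
    [[0, 0, 0], [0, 0, 0]],
    [[0, 0, 0], [0, 0, 0]],
    [[0, 0, 0], [0, 0, 0]],
    [[0, 0, 0], [0, 0, 0]],
    [[0, 0, 0], [0, 0, 0]],
    [[0, 0, 0], [0, 0, 0]],
  ],
  gripper=1.0,
  grip_force=45,
)

```text
time: 5.62
ee_pos: [0.5802, 0.0654, 0.1426]
orientation: [2.284, 2.155, 0.003]
force: [0.9, -0.0, 6.2]
gripper_width: 0.427
grip_force: 45.8
```

>>> move_arm(
  deltas=[
    [[0, 0, 0.2], [0, 0, 0]],
    [[0, 0, 0.4], [0, 0, 0]],
    [[0, 0, 0.7], [0, 0, 0]],
    [[0, 0, 0.8], [0, 0, 0]],
    [[0, 0, 0.8], [0, 0, 0]],
    [[0, 0, 0.8], [0, 0, 0]],
    [[0, 0, 0.3], [0, 0, 0]],
    [[0, 0, 0], [0, 0, 0]],
  ],
)

```text
time: 6.28
ee_pos: [0.5801, 0.0656, 0.2235]
orientation: [2.283, 2.155, 0.004]
force: [-0.3, 0.3, -4.1]
gripper_width: 0.428
grip_force: 45.7
```

>>> move_arm(
  deltas=[
    [[-0.135, 0.266, 0], [0, 0, 0]],
    [[-0.271, 0.532, 0], [0, 0, 0]],
    [[-0.451, 0.886, 0], [0, 0, 0]],
    [[-0.451, 0.886, 0], [0, 0, 0]],
    [[-0.451, 0.886, 0], [0, 0, 0]],
    [[-0.451, 0.886, 0], [0, 0, 0]],
    [[-0.451, 0.886, 0], [0, 0, 0]],
    [[-0.451, 0.886, 0], [0, 0, 0]],
  ],
)

```text
time: 6.95
ee_pos: [0.5147, 0.1894, 0.2202]
orientation: [-2.282, -2.157, 0.003]
force: [0.6, 0.7, -3.4]
gripper_width: 0.431
grip_force: 45.7
```

>>> move_arm(
  deltas=[
    [[-0.451, 0.886, 0], [0, 0, 0]],
    [[-0.451, 0.886, 0], [0, 0, 0]],
    [[-0.451, 0.886, 0], [0, 0, 0]],
    [[-0.451, 0.886, 0], [0, 0, 0]],
    [[-0.451, 0.886, 0], [0, 0, 0]],
    [[-0.451, 0.886, 0], [0, 0, 0]],
    [[-0.451, 0.886, 0], [0, 0, 0]],
    [[-0.451, 0.886, 0], [0, 0, 0]],
  ],
)

```text
time: 7.62
ee_pos: [0.4423, 0.3306, 0.2202]
orientation: [-2.283, -2.157, 0.003]
force: [0.1, 0.4, -4.4]
gripper_width: 0.425
grip_force: 45.7
```

>>> move_arm(
  deltas=[
    [[-0.271, 0.532, 0], [0, 0, 0]],
    [[-0.135, 0.266, 0], [0, 0, 0]],
    [[0, 0, 0], [0, 0, 0]],
    [[0, 0, -0.4], [0, 0, 0]],
    [[0, 0, -0.8], [0, 0, 0]],
    [[0, 0, -0.8], [0, 0, 0]],
    [[0, 0, -0.8], [0, 0, 0]],
    [[0, 0, -0.4], [0, 0, 0]],
  ],
)

```text
time: 8.28
ee_pos: [0.4365, 0.3426, 0.1544]
orientation: [2.287, 2.153, -0.006]
force: [-0.6, -1.0, -3.7]
gripper_width: 0.43
grip_force: 45.6
```

>>> move_arm(
  deltas=[
    [[0, 0, -0.25], [0, 0, 0]],
    [[0, 0, -0.25], [0, 0, 0]],
    [[0, 0, -0.15], [0, 0, 0]],
    [[0, 0, 0], [0, 0, 0]],
  ],
)

```text
time: 8.62
ee_pos: [0.4367, 0.345, 0.1441]
orientation: [2.285, 2.156, -0.0]
force: [0.0, 0.7, -2.6]
gripper_width: 0.43
grip_force: 45.6
```

>>> move_arm(
  deltas=[
    [[0, 0, -0.1], [0, 0, 0]],
    [[0, 0, 0], [0, 0, 0]],
  ],
)

```text
time: 8.78
ee_pos: [0.4368, 0.3454, 0.1426]
orientation: [2.285, 2.156, 0.001]
force: [-0.6, -0.6, -4.4]
gripper_width: 0.429
grip_force: 45.7
```

>>> move_arm(
  deltas=[
    [[0, 0, -0.1], [0, 0, 0]],
    [[0, 0, -0.1], [0, 0, 0]],
    [[0, 0, 0], [0, 0, 0]],
  ],
)

```text
time: 9.03
ee_pos: [0.437, 0.3455, 0.1387]
orientation: [2.285, 2.156, 0.001]
force: [1.8, 0.2, -3.2]
gripper_width: 0.427
grip_force: 45.9
```

>>> move_arm(
  deltas=[
    [[0, 0, -0.05], [0, 0, 0]],
    [[0, 0, 0], [0, 0, 0]],
  ],
)

```text
time: 9.2
ee_pos: [0.4371, 0.3455, 0.1386]
orientation: [2.285, 2.155, 0.002]
force: [-0.8, -1.8, 4.4]
gripper_width: 0.431
grip_force: 46.7
```

>>> move_arm(
  deltas=[
    [[0, 0, 0], [0, 0, 0]],
    [[0, 0, 0], [0, 0, 0]],
    [[0, 0, 0], [0, 0, 0]],
    [[0, 0, 0.3], [0, 0, 0]],
    [[0, 0, 0.8], [0, 0, 0]],
    [[0, 0, 1], [0, 0, 0]],
    [[0, 0, 1], [0, 0, 0]],
    [[0, 0, 1], [0, 0, 0]],
  ],
  gripper=0.2,
)

```text
time: 9.87
ee_pos: [0.4365, 0.3454, 0.2206]
orientation: [-2.285, -2.156, -0.0]
force: [0.3, -0.5, 0.5]
gripper_width: 0.802
grip_force: 0.0
```

>>> move_arm(
  deltas=[
    [[0.305, -0.916, 0], [0, 0, 0]],
    [[0.305, -0.916, 0], [0, 0, 0]],
    [[0.305, -0.916, 0], [0, 0, 0]],
    [[0.305, -0.916, 0], [0, 0, 0]],
    [[0.305, -0.916, 0], [0, 0, 0]],
    [[0.305, -0.916, 0], [0, 0, 0]],
    [[0.305, -0.916, 0], [0, 0, 0]],
    [[0.305, -0.916, 0], [0, 0, 0]],
  ],
)

```text
time: 10.53
ee_pos: [0.4857, 0.198, 0.2199]
orientation: [2.284, 2.156, 0.001]
force: [0.8, 1.4, 0.6]
gripper_width: 0.802
grip_force: 0.0
```

>>> move_arm(
  deltas=[
    [[0.305, -0.916, 0], [0, 0, 0]],
    [[0.305, -0.916, 0], [0, 0, 0]],
    [[0.305, -0.916, 0], [0, 0, 0]],
    [[0.305, -0.916, 0], [0, 0, 0]],
    [[0.305, -0.916, 0], [0, 0, 0]],
    [[0.305, -0.916, 0], [0, 0, 0]],
    [[0.305, -0.916, 0], [0, 0, 0]],
    [[0.305, -0.916, 0], [0, 0, 0]],
  ],
)

```text
time: 11.2
ee_pos: [0.5345, 0.0514, 0.2199]
orientation: [2.284, 2.156, 0.001]
force: [0.7, -0.1, -0.3]
gripper_width: 0.799
grip_force: 0.0
```

>>> move_arm(
  deltas=[
    [[0.305, -0.916, 0], [0, 0, 0]],
    [[0.305, -0.916, 0], [0, 0, 0]],
    [[0.305, -0.916, 0], [0, 0, 0]],
    [[0.305, -0.916, 0], [0, 0, 0]],
    [[0.305, -0.916, 0], [0, 0, 0]],
    [[0.305, -0.916, 0], [0, 0, 0]],
    [[0, 0, 0], [0, 0, 0]],
    [[0, 0, 0], [0, 0, 0]],
  ],
)

```text
time: 11.87
ee_pos: [0.5709, -0.0587, 0.2194]
orientation: [-2.287, -2.153, -0.0]
force: [-0.7, 1.5, 0.1]
gripper_width: 0.8
grip_force: 0.0
```

```bash
python3 - <<'E'
from h import *
M,p,d=snap("side","side1.png"); M,p,d=snap("top")
C=cloud(M,d);Z=C[...,2]; m=(C[...,0]<.5)&(C[...,0]>.38)&(C[...,1]>.25)&(C[...,1]<.45)
for a,b in((.115,.135),(.145,.165)):
    q=C[m&(Z>a)&(Z<b)]; print(cv2.minAreaRect((q[:,:2]*1000).astype(np.float32)),np.median(q[:,2]))
print(arm.get_obs()["ee_pos"])
E
```

```text
((436.37823486328125, 344.41400146484375), (97.93851470947266, 65.23060607910156), 86.43772888183594) 0.12878057114952346
((436.6036682128906, 343.419921875), (38.257965087890625, 35.071990966796875), 89.50418853759766) 0.16000017420782353
[ 0.57069695 -0.05638339  0.21959033]
```

View pics/side1.png

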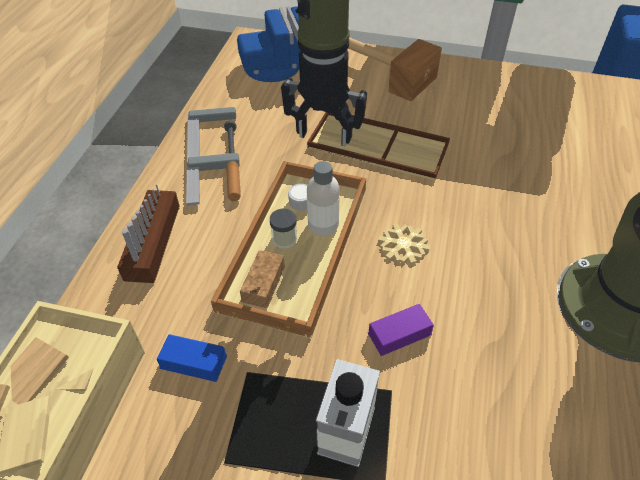

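The side view shows the can upright on the mat (348,415), and the gripper is above the bottle.

>>> move_arm(
  deltas=[
    [[0.03, 0, -0.5], [0, 0, 0]],
    [[0, 0, -0.8], [0, 0, 0]],
    [[0, 0, -0.8], [0, 0, 0]],
    [[0, 0, -0.8], [0, 0, 0]],
    [[0, 0, -0.6], [0, 0, 0]],
    [[0, 0, -0.43], [0, 0, 0]],
    [[0, 0, 0], [0, 0, 0]],
    [[0, 0, 0], [0, 0, 0]],
  ],
)

```text
time: 12.63
ee_pos: [0.5713, -0.0573, 0.1406]
orientation: [-2.284, -2.157, 0.0]
force: [0.8, 0.4, -0.4]
gripper_width: 0.794
grip_force: 0.0
```

>>> move_arm(
  deltas=[
    [[0, 0, 0], [0, 0, 0]],
    [[0, 0, 0], [0, 0, 0]],
    [[0, 0, 0], [0, 0, 0]],
    [[0, 0, 0], [0, 0, 0]],
    [[0, 0, 0], [0, 0, 0]],
    [[0, 0, 0], [0, 0, 0]],
  ],
  gripper=1.0,
  grip_force=45,
)

```text
time: 13.13
ee_pos: [0.5723, -0.0578, 0.1419]
orientation: [2.284, 2.155, 0.002]
force: [0.4, 0.1, 6.1]
gripper_width: 0.384
grip_force: 45.2
```

>>> move_arm(
  deltas=[
    [[0, 0, 0.2], [0, 0, 0]],
    [[0, 0, 0.4], [0, 0, 0]],
    [[0, 0, 0.7], [0, 0, 0]],
    [[0, 0, 0.9], [0, 0, 0]],
    [[0, 0, 0.9], [0, 0, 0]],
    [[0, 0, 0.9], [0, 0, 0]],
    [[0, 0, 0.4], [0, 0, 0]],
    [[0, 0, 0], [0, 0, 0]],
  ],
)

```text
time: 13.8
ee_pos: [0.5723, -0.0577, 0.2305]
orientation: [2.283, 2.154, 0.003]
force: [0.6, 0.4, -2.7]
gripper_width: 0.382
grip_force: 45.3
```

>>> move_arm(
  deltas=[
    [[-0.014, 0.282, 0], [0, 0, 0]],
    [[-0.028, 0.565, 0], [0, 0, 0]],
    [[-0.046, 0.941, 0], [0, 0, 0]],
    [[-0.046, 0.941, 0], [0, 0, 0]],
    [[-0.046, 0.941, 0], [0, 0, 0]],
    [[-0.046, 0.941, 0], [0, 0, 0]],
    [[-0.046, 0.941, 0], [0, 0, 0]],
    [[-0.046, 0.941, 0], [0, 0, 0]],
  ],
)

```text
time: 14.47
ee_pos: [0.5637, 0.0744, 0.2273]
orientation: [-2.282, -2.156, 0.002]
force: [0.3, 0.7, -3.0]
gripper_width: 0.385
grip_force: 45.3
```

>>> move_arm(
  deltas=[
    [[-0.046, 0.941, 0], [0, 0, 0]],
    [[-0.046, 0.941, 0], [0, 0, 0]],
    [[-0.046, 0.941, 0], [0, 0, 0]],
    [[-0.046, 0.941, 0], [0, 0, 0]],
    [[-0.046, 0.941, 0], [0, 0, 0]],
    [[-0.046, 0.941, 0], [0, 0, 0]],
    [[-0.046, 0.941, 0], [0, 0, 0]],
    [[-0.046, 0.941, 0], [0, 0, 0]],
  ],
)

```text
time: 15.13
ee_pos: [0.556, 0.2246, 0.2272]
orientation: [-2.282, -2.156, 0.003]
force: [0.2, -0.1, -3.1]
gripper_width: 0.382
grip_force: 45.3
```

>>> move_arm(
  deltas=[
    [[-0.046, 0.941, 0], [0, 0, 0]],
    [[-0.046, 0.941, 0], [0, 0, 0]],
    [[-0.046, 0.941, 0], [0, 0, 0]],
    [[-0.046, 0.941, 0], [0, 0, 0]],
    [[-0.046, 0.941, 0], [0, 0, 0]],
    [[-0.046, 0.941, 0], [0, 0, 0]],
    [[-0.028, 0.565, 0], [0, 0, 0]],
    [[-0.014, 0.282, 0], [0, 0, 0]],
  ],
)

```text
time: 15.8
ee_pos: [0.5491, 0.3554, 0.2275]
orientation: [-2.279, -2.159, 0.002]
force: [-0.0, 1.1, -4.5]
gripper_width: 0.381
grip_force: 45.2
```

>>> move_arm(
  deltas=[
    [[0, 0, 0], [0, 0, 0]],
    [[0, 0, -0.5], [0, 0, 0]],
    [[0, 0, -0.8], [0, 0, 0]],
    [[0, 0, -0.8], [0, 0, 0]],
    [[0, 0, -0.8], [0, 0, 0]],
    [[0, 0, -0.6], [0, 0, 0]],
    [[0, 0, -0.3], [0, 0, 0]],
    [[0, 0, 0], [0, 0, 0]],
  ],
)

```text
time: 16.47
ee_pos: [0.551, 0.3507, 0.1507]
orientation: [-2.286, -2.154, 0.005]
force: [-0.8, 1.1, -3.3]
gripper_width: 0.381
grip_force: 45.1
```

>>> move_arm(
  deltas=[
    [[0, 0, -0.25], [0, 0, 0]],
    [[0, 0, -0.2], [0, 0, 0]],
    [[0, 0, -0.1], [0, 0, 0]],
    [[0, 0, 0], [0, 0, 0]],
    [[0, 0, 0], [0, 0, 0]],
  ],
)

```text
time: 16.88
ee_pos: [0.5514, 0.3527, 0.142]
orientation: [2.285, 2.156, 0.001]
force: [0.7, -0.8, -2.6]
gripper_width: 0.378
grip_force: 45.2
```

>>> move_arm(
  deltas=[
    [[0, 0, -0.075], [0, 0, 0]],
    [[0, 0, 0], [0, 0, 0]],
  ],
)

```text
time: 17.05
ee_pos: [0.5514, 0.3526, 0.1404]
orientation: [2.285, 2.156, 0.0]
force: [-0.4, -0.1, -4.3]
gripper_width: 0.377
grip_force: 45.2
```

>>> move_arm(
  deltas=[
    [[0, 0, -0.075], [0, 0, 0]],
    [[0, 0, 0], [0, 0, 0]],
  ],
)

```text
time: 17.22
ee_pos: [0.5513, 0.3525, 0.1386]
orientation: [2.285, 2.156, -0.0]
force: [0.7, 0.4, -3.6]
gripper_width: 0.383
grip_force: 45.2
```

>>> move_arm(
  deltas=[
    [[0, 0, -0.06], [0, 0, 0]],
    [[0, 0, 0], [0, 0, 0]],
  ],
)

```text
time: 17.38
ee_pos: [0.5515, 0.3527, 0.138]
orientation: [2.285, 2.156, 0.001]
force: [-1.0, -0.4, -1.2]
gripper_width: 0.38
grip_force: 45.4
```

>>> move_arm(
  deltas=[
    [[0, 0, 0], [0, 0, 0]],
    [[0, 0, 0], [0, 0, 0]],
    [[0, 0, 0], [0, 0, 0]],
    [[0, 0, 0.3], [0, 0, 0]],
    [[0, 0, 0.8], [0, 0, 0]],
    [[0, 0, 1], [0, 0, 0]],
    [[0, 0, 1], [0, 0, 0]],
    [[0, 0, 1], [0, 0, 0]],
  ],
  gripper=0.2,
)

```text
time: 18.05
ee_pos: [0.5513, 0.3527, 0.2211]
orientation: [2.285, 2.156, 0.001]
force: [-0.0, -0.4, 0.2]
gripper_width: 0.8
grip_force: 0.0
```

```bash
python3 - <<'E'
from h import *
M,p,d=snap("top","top2.png");C=cloud(M,d); Z=C[...,2]
def rect(x0,x1,y0,y1,a,b,name):
    m=(C[...,0]>x0)&(C[...,0]<x1)&(C[...,1]>y0)&(C[...,1]<y1)&(Z>a)&(Z<b)
    n,l,s,_=cv2.connectedComponentsWithStats(m.astype(np.uint8)); q=C[l==1+np.argmax(s[1:,4])]
    print(name,cv2.minAreaRect((q[:,:2]*1000).astype(np.float32)),np.median(q[:,2]))
rect(.595,.685,-.17,-.05,.033,.045,"tin")
rect(.6,.69,.03,.18,.038,.05,"block")
M,p,d=snap("side")
for n in("tin","block"):
    for c in("top","side"):
        Mc=arm.camera_model(c)
        for r in arm.spot_point(c,n)[:3]: print(c,n,round(r["p"],2),w(Mc,r["at"]).round(4))
print(arm.get_obs()["ee_pos"])
E
```

```text
tin ((631.5156860351562, -108.58428192138672), (48.93000793457031, 51.11957550048828), 46.20341491699219) 0.0368911100148146
block ((643.3947143554688, 110.06379699707031), (100.06814575195312, 50.44207000732422), 87.82405853271484) 0.04234571341065363
top tin 0.63 [ 0.6306 -0.1115  0.0091]
side tin 0.64 [ 0.6287 -0.1113  0.0095]
top block 0.91 [0.7112 0.2855 0.0031]
top block 0.86 [0.6475 0.1074 0.0073]
top block 0.81 [0.3817 0.156  0.0021]
side block 0.92 [0.7074 0.2895 0.0058]
[0.55098835 0.35209507 0.21858885]
```

View pics/top2.png

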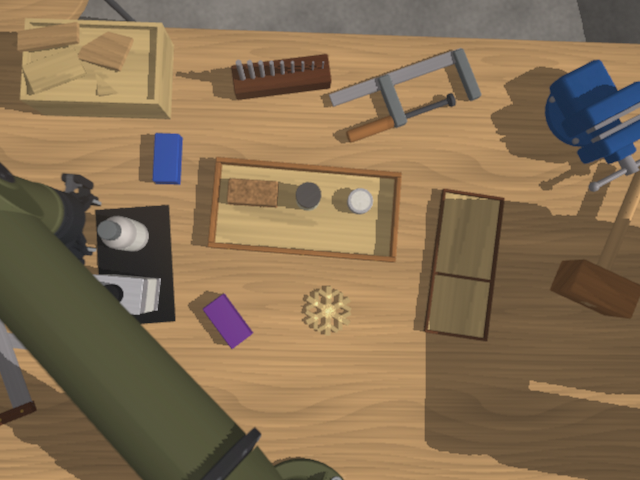

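Both stand upright on the mat: bottle (122,232), can (130,295). The cork block (253,192) and the tin (360,200) are now clear.

>>> move_arm(
  deltas=[
    [[0.168, -0.961, 0], [0, 0, 0]],
    [[0.168, -0.961, 0], [0, 0, 0]],
    [[0.168, -0.961, 0], [0, 0, 0]],
    [[0.168, -0.961, 0], [0, 0, 0]],
    [[0.168, -0.961, 0], [0, 0, 0]],
    [[0.168, -0.961, 0], [0, 0, 0]],
    [[0.168, -0.961, 0], [0, 0, 0]],
    [[0.168, -0.961, 0], [0, 0, 0]],
  ],
)

```text
time: 19.02
ee_pos: [0.5777, 0.1974, 0.2182]
orientation: [-2.284, -2.155, 0.003]
force: [-0.1, -0.1, -0.6]
gripper_width: 0.804
grip_force: 0.0
```

>>> move_arm(
  deltas=[
    [[0.168, -0.961, 0], [0, 0, 0]],
    [[0.168, -0.961, 0], [0, 0, 0]],
    [[0.168, -0.961, 0], [0, 0, 0]],
    [[0.168, -0.961, 0], [0, 0, 0]],
    [[0.168, -0.961, 0], [0, 0, 0]],
    [[0.168, -0.961, 0], [0, 0, 0]],
    [[0.168, -0.961, 0], [0, 0, 0]],
    [[0.168, -0.961, 0], [0, 0, 0]],
  ],
)

```text
time: 19.68
ee_pos: [0.6045, 0.0438, 0.2182]
orientation: [-2.284, -2.155, 0.003]
force: [-0.3, 0.2, 0.4]
gripper_width: 0.801
grip_force: 0.0
```

>>> move_arm(
  deltas=[
    [[0.168, -0.961, -0.5], [0, 0, 0]],
    [[0.168, -0.961, -0.5], [0, 0, 0]],
    [[0.168, -0.961, -0.5], [0, 0, 0]],
    [[0.168, -0.961, -0.5], [0, 0, 0]],
    [[0.168, -0.961, -0.5], [0, 0, 0]],
    [[0.168, -0.961, -0.5], [0, 0, 0]],
    [[0.168, -0.961, -0.5], [0, 0, 0]],
    [[0.168, -0.961, -0.5], [0, 0, 0]],
  ],
)

```text
time: 20.35
ee_pos: [0.6315, -0.11, 0.1379]
orientation: [-2.284, -2.155, 0.001]
force: [-0.0, 0.4, 0.4]
gripper_width: 0.799
grip_force: 0.0
```

>>> move_arm(
  deltas=[
    [[0, 0, 0], [0, 0, 0]],
    [[0, 0, 0], [0, 0, 0]],
    [[0, 0, 0], [0, 0, 0]],
  ],
)

```text
time: 20.6
ee_pos: [0.632, -0.1079, 0.1394]
orientation: [-2.284, -2.156, -0.001]
force: [0.4, -0.0, 1.0]
gripper_width: 0.801
grip_force: 0.0
```

Down to the tin, correcting y by about -2 mm.

>>> move_arm(
  deltas=[
    [[-0.04, -0.07, -0.6], [0, 0, 0]],
    [[0, 0, -1], [0, 0, 0]],
    [[0, 0, -1], [0, 0, 0]],
    [[0, 0, -1], [0, 0, 0]],
    [[0, 0, -1], [0, 0, 0]],
    [[0, 0, -0.8], [0, 0, 0]],
    [[0, 0, -0.5], [0, 0, 0]],
    [[0, 0, -0.3], [0, 0, 0]],
  ],
)

```text
time: 21.27
ee_pos: [0.6303, -0.1089, 0.014]
orientation: [-2.282, -2.157, 0.001]
force: [0.3, -0.0, -0.1]
gripper_width: 0.803
grip_force: 0.0
```

>>> move_arm(
  deltas=[
    [[0, 0, 0], [0, 0, 0]],
    [[0, 0, 0], [0, 0, 0]],
    [[0, 0, 0], [0, 0, 0]],
    [[0, 0, 0], [0, 0, 0]],
    [[0, 0, 0], [0, 0, 0]],
    [[0, 0, 0], [0, 0, 0]],
  ],
  gripper=1.0,
  grip_force=30,
)

```text
time: 21.77
ee_pos: [0.6314, -0.1104, 0.016]
orientation: [2.285, 2.155, 0.001]
force: [0.3, 0.5, -0.1]
gripper_width: 0.594
grip_force: 31.3
```

>>> move_arm(
  deltas=[
    [[0, 0, 0.3], [0, 0, 0]],
    [[0, 0, 0.7], [0, 0, 0]],
    [[0, 0, 1], [0, 0, 0]],
    [[0, 0, 1], [0, 0, 0]],
    [[0, 0, 0.8], [0, 0, 0]],
    [[-0.44, -0.43, 0], [0, 0, 0]],
    [[-0.87, -0.865, 0], [0, 0, 0]],
    [[-0.87, -0.865, 0], [0, 0, 0]],
  ],
)

```text
time: 22.43
ee_pos: [0.5868, -0.1534, 0.0919]
orientation: [2.282, 2.158, 0.0]
force: [-0.1, -1.2, -1.5]
gripper_width: 0.596
grip_force: 31.5
```

>>> move_arm(
  deltas=[
    [[-0.87, -0.865, 0], [0, 0, 0]],
    [[-0.87, -0.865, 0], [0, 0, 0]],
    [[-0.87, -0.865, 0], [0, 0, 0]],
    [[-0.87, -0.865, 0], [0, 0, 0]],
    [[-0.87, -0.865, 0], [0, 0, 0]],
    [[-0.87, -0.865, 0], [0, 0, 0]],
    [[-0.87, -0.865, 0], [0, 0, 0]],
    [[-0.87, -0.865, 0], [0, 0, 0]],
  ],
)

```text
time: 23.1
ee_pos: [0.4462, -0.2929, 0.0914]
orientation: [-2.285, -2.155, 0.001]
force: [-0.6, 0.2, -1.1]
gripper_width: 0.595
grip_force: 31.5
```

>>> move_arm(
  deltas=[
    [[-0.87, -0.865, 0], [0, 0, 0]],
    [[-0.44, -0.43, 0], [0, 0, 0]],
    [[0, 0, 0], [0, 0, 0]],
    [[0, 0, -0.5], [0, 0, 0]],
    [[0, 0, -0.8], [0, 0, 0]],
    [[0, 0, -0.8], [0, 0, 0]],
    [[0, 0, -0.5], [0, 0, 0]],
    [[0, 0, 0], [0, 0, 0]],
  ],
)

```text
time: 23.77
ee_pos: [0.4212, -0.3151, 0.0368]
orientation: [-2.279, -2.155, -0.001]
force: [-0.5, 0.8, -0.3]
gripper_width: 0.599
grip_force: 31.5
```

>>> move_arm(
  deltas=[
    [[0, -0.1, -0.6], [0, 0, 0]],
    [[0, 0, -0.35], [0, 0, 0]],
    [[0, 0, -0.1], [0, 0, 0]],
    [[0, 0, 0], [0, 0, 0]],
    [[0, 0, -0.05], [0, 0, 0]],
    [[0, 0, 0], [0, 0, 0]],
  ],
)

```text
time: 24.27
ee_pos: [0.4225, -0.3198, 0.0179]
orientation: [2.284, 2.156, 0.0]
force: [-0.1, 0.4, -1.0]
gripper_width: 0.597
grip_force: 31.5
```

>>> move_arm(
  deltas=[
    [[0, 0, -0.1], [0, 0, 0]],
    [[0, 0, -0.07], [0, 0, 0]],
    [[0, 0, 0], [0, 0, 0]],
  ],
)

```text
time: 24.52
ee_pos: [0.422, -0.3197, 0.014]
orientation: [-2.285, -2.156, 0.0]
force: [-0.7, 0.3, -0.4]
gripper_width: 0.595
grip_force: 31.5
```

>>> move_arm(
  deltas=[
    [[0, 0, -0.04], [0, 0, 0]],
    [[0, 0, 0], [0, 0, 0]],
  ],
)

```text
time: 24.68
ee_pos: [0.4223, -0.3197, 0.0136]
orientation: [2.285, 2.156, -0.0]
force: [0.4, 0.2, 0.7]
gripper_width: 0.595
grip_force: 31.7
```

>>> move_arm(
  deltas=[
    [[0, 0, 0], [0, 0, 0]],
    [[0, 0, 0], [0, 0, 0]],
    [[0, 0, 0.3], [0, 0, 0]],
    [[0, 0, 0.8], [0, 0, 0]],
    [[0, 0, 1], [0, 0, 0]],
    [[0, 0, 1], [0, 0, 0]],
    [[0, 0, 1], [0, 0, 0]],
    [[0, 0, 1], [0, 0, 0]],
  ],
  gripper=0.23,
)

```text
time: 25.35
ee_pos: [0.4223, -0.3195, 0.1168]
orientation: [2.284, 2.156, 0.0]
force: [-0.2, -0.4, -0.1]
gripper_width: 0.769
grip_force: 0.0
```

>>> move_arm(
  deltas=[
    [[0.503, 0.977, 0], [0, 0, 0]],
    [[0.503, 0.977, 0], [0, 0, 0]],
    [[0.503, 0.977, 0], [0, 0, 0]],
    [[0.503, 0.977, 0], [0, 0, 0]],
    [[0.503, 0.977, 0], [0, 0, 0]],
    [[0.503, 0.977, 0], [0, 0, 0]],
    [[0.503, 0.977, 0], [0, 0, 0]],
    [[0.503, 0.977, 0], [0, 0, 0]],
  ],
)

```text
time: 26.02
ee_pos: [0.5032, -0.1624, 0.1159]
orientation: [2.284, 2.156, 0.0]
force: [-0.1, -0.3, -0.1]
gripper_width: 0.768
grip_force: 0.0
```

>>> move_arm(
  deltas=[
    [[0.503, 0.977, 0], [0, 0, 0]],
    [[0.503, 0.977, 0], [0, 0, 0]],
    [[0.503, 0.977, 0], [0, 0, 0]],
    [[0.503, 0.977, 0], [0, 0, 0]],
    [[0.503, 0.977, 0], [0, 0, 0]],
    [[0.503, 0.977, 0], [0, 0, 0]],
    [[0.503, 0.977, 0], [0, 0, 0]],
    [[0.503, 0.977, 0], [0, 0, 0]],
  ],
)

```text
time: 26.68
ee_pos: [0.5836, -0.0061, 0.1158]
orientation: [2.285, 2.156, 0.0]
force: [0.4, -0.2, -0.4]
gripper_width: 0.768
grip_force: 0.0
```

>>> move_arm(
  deltas=[
    [[0.503, 0.977, 0], [0, 0, 0]],
    [[0.503, 0.977, 0], [0, 0, 0]],
    [[0.503, 0.977, 0], [0, 0, 0]],
    [[0.503, 0.977, 0], [0, 0, 0]],
    [[0.503, 0.977, 0], [0, 0, 0]],
    [[0.503, 0.977, 0], [0, 0, 0]],
    [[0, 0, 0], [0, 0, 0]],
    [[0, 0, 0], [0, 0, 0]],
  ],
)

```text
time: 27.35
ee_pos: [0.6434, 0.112, 0.1156]
orientation: [-2.282, -2.159, -0.001]
force: [0.2, -0.1, 0.8]
gripper_width: 0.775
grip_force: 0.0
```

```bash
python3 - <<'E'
from h import *
print(arm.get_obs()["ee_pos"])
M,p,d=snap("wrist","w1.png"); C=cloud(M,d);Z=C[...,2]
m=(Z>.037)&(Z<.048)&(C[...,0]>.6)&(C[...,0]<.7)&(C[...,1]>.03)&(C[...,1]<.18)
n,l,s,_=cv2.connectedComponentsWithStats(m.astype(np.uint8)); q=C[l==1+np.argmax(s[1:,4])]
print(cv2.minAreaRect((q[:,:2]*1000).astype(np.float32)),np.median(q[:,2]))
E
```

```text
[0.64342388 0.11202063 0.11562663]
((644.9085083007812, 112.41397094726562), (99.76463317871094, 50.17411804199219), 87.41301727294922) 0.04215034073063928
```

View pics/w1.png

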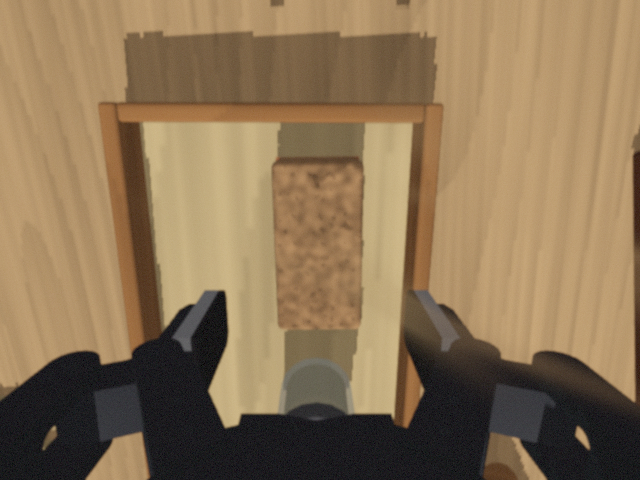

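The wrist view shows the cork block (318,243) centred between the fingers, and the right finger has room to the wall.

>>> move_arm(
  deltas=[
    [[0.02, 0, -0.5], [0, 0, 0]],
    [[0, 0, -1], [0, 0, 0]],
    [[0, 0, -1], [0, 0, 0]],
    [[0, 0, -0.8], [0, 0, 0]],
    [[0, 0, -0.7], [0, 0, 0]],
    [[0, 0, -0.5], [0, 0, 0]],
    [[0, 0, -0.3], [0, 0, 0]],
    [[0, 0, -0.2], [0, 0, 0]],
  ],
)

```text
time: 28.07
ee_pos: [0.6437, 0.1097, 0.0146]
orientation: [-2.285, -2.155, 0.001]
force: [-0.0, 0.1, 0.0]
gripper_width: 0.769
grip_force: 0.0
```

>>> move_arm(
  deltas=[
    [[0, 0, 0], [0, 0, 0]],
    [[0, 0, 0], [0, 0, 0]],
    [[0, 0, 0], [0, 0, 0]],
    [[0, 0, 0], [0, 0, 0]],
    [[0, 0, 0], [0, 0, 0]],
    [[0, 0, 0], [0, 0, 0]],
  ],
  gripper=1.0,
  grip_force=30,
)

```text
time: 28.57
ee_pos: [0.6441, 0.1102, 0.0157]
orientation: [2.285, 2.156, 0.0]
force: [0.3, -0.0, -0.3]
gripper_width: 0.579
grip_force: 32.5
```

>>> move_arm(
  deltas=[
    [[0, 0, 0.3], [0, 0, 0]],
    [[0, 0, 0.7], [0, 0, 0]],
    [[0, 0, 1], [0, 0, 0]],
    [[0, 0, 1], [0, 0, 0]],
    [[0, 0, 1], [0, 0, 0]],
    [[0, 0, 1], [0, 0, 0]],
    [[0, 0, 0.5], [0, 0, 0]],
    [[0, 0, 0], [0, 0, 0]],
  ],
)

```text
time: 29.23
ee_pos: [0.6459, 0.111, 0.1294]
orientation: [2.282, 2.153, 0.008]
force: [0.6, -0.2, -0.5]
gripper_width: 0.582
grip_force: 32.6
```

>>> move_arm(
  deltas=[
    [[-0.05, -0.282, 0], [0, 0, 0]],
    [[-0.1, -0.565, 0], [0, 0, 0]],
    [[-0.166, -0.941, 0], [0, 0, -0.1]],
    [[-0.166, -0.941, 0], [0, 0, -0.2238]],
    [[-0.166, -0.941, 0], [0, 0, -0.2238]],
    [[-0.166, -0.941, 0], [0, 0, -0.2238]],
    [[-0.166, -0.941, 0], [0, 0, -0.2238]],
    [[-0.166, -0.941, 0], [0, 0, -0.2238]],
  ],
)

```text
time: 29.9
ee_pos: [0.6193, -0.0223, 0.1235]
orientation: [-2.85, -1.32, 0.005]
force: [0.3, -0.4, -0.2]
gripper_width: 0.581
grip_force: 32.7
```

>>> move_arm(
  deltas=[
    [[-0.166, -0.941, 0], [0, 0, -0.2238]],
    [[-0.166, -0.941, 0], [0, 0, -0.2238]],
    [[-0.166, -0.941, 0], [0, 0, -0.2238]],
    [[-0.166, -0.941, 0], [0, 0, -0.2238]],
    [[-0.166, -0.941, 0], [0, 0, -0.2238]],
    [[-0.166, -0.941, 0], [0, 0, -0.2238]],
    [[-0.166, -0.941, 0], [0, 0, -0.2238]],
    [[-0.166, -0.941, 0], [0, 0, -0.2238]],
  ],
)

```text
time: 30.57
ee_pos: [0.5923, -0.1724, 0.1236]
orientation: [-3.139, 0.11, 0.005]
force: [0.2, -0.6, -1.3]
gripper_width: 0.577
grip_force: 32.7
```

>>> move_arm(
  deltas=[
    [[-0.166, -0.941, 0], [0, 0, -0.1238]],
    [[-0.166, -0.941, 0], [0, 0, 0]],
    [[-0.166, -0.941, 0], [0, 0, 0]],
    [[-0.166, -0.941, 0], [0, 0, 0]],
    [[-0.166, -0.941, 0], [0, 0, 0]],
    [[-0.166, -0.941, 0], [0, 0, 0]],
    [[-0.166, -0.941, 0], [0, 0, 0]],
    [[-0.166, -0.941, 0], [0, 0, 0]],
  ],
)

```text
time: 31.23
ee_pos: [0.5655, -0.3226, 0.1234]
orientation: [-3.134, 0.203, 0.005]
force: [-0.6, 0.0, -0.6]
gripper_width: 0.581
grip_force: 32.7
```

>>> move_arm(
  deltas=[
    [[-0.1, -0.565, 0], [0, 0, 0]],
    [[-0.05, -0.282, 0], [0, 0, 0]],
    [[0, 0, 0], [0, 0, 0]],
    [[0, 0, 0], [0, 0, 0]],
  ],
)

```text
time: 31.57
ee_pos: [0.5646, -0.3369, 0.1247]
orientation: [-3.134, 0.2, 0.001]
force: [-0.1, 0.9, -0.9]
gripper_width: 0.582
grip_force: 32.7
```

>>> move_arm(
  deltas=[
    [[0.12, 0, -0.6], [0, 0, 0]],
    [[0, 0, -1], [0, 0, 0]],
    [[0, 0, -1], [0, 0, 0]],
    [[0, 0, -1], [0, 0, 0]],
    [[0, 0, -0.8], [0, 0, 0]],
    [[0, 0, -0.5], [0, 0, 0]],
    [[0, 0, -0.2], [0, 0, 0]],
    [[0, 0, 0], [0, 0, 0]],
  ],
)

```text
time: 32.23
ee_pos: [0.567, -0.3363, 0.022]
orientation: [-3.134, 0.198, 0.003]
force: [-1.5, -0.8, -0.5]
gripper_width: 0.578
grip_force: 32.7
```

>>> move_arm(
  deltas=[
    [[0, 0, -0.15], [0, 0, 0]],
    [[0, 0, -0.1], [0, 0, 0]],
    [[0, 0, 0], [0, 0, 0]],
  ],
)

```text
time: 32.48
ee_pos: [0.5677, -0.3379, 0.0189]
orientation: [3.135, -0.201, 0.001]
force: [-0.0, 0.0, -0.7]
gripper_width: 0.583
grip_force: 32.7
```

>>> move_arm(
  deltas=[
    [[0, 0, -0.12], [0, 0, 0]],
    [[0, 0, -0.06], [0, 0, 0]],
    [[0, 0, 0], [0, 0, 0]],
  ],
)

```text
time: 32.73
ee_pos: [0.5672, -0.3377, 0.0147]
orientation: [3.135, -0.201, -0.0]
force: [-0.1, 0.3, -1.1]
gripper_width: 0.578
grip_force: 32.7
```

>>> move_arm(
  deltas=[
    [[0, 0, -0.05], [0, 0, 0]],
    [[0, 0, -0.03], [0, 0, 0]],
    [[0, 0, 0], [0, 0, 0]],
  ],
)

```text
time: 32.98
ee_pos: [0.5673, -0.3378, 0.0135]
orientation: [3.135, -0.201, 0.0]
force: [-0.8, 0.1, 2.1]
gripper_width: 0.581
grip_force: 32.9
```

>>> move_arm(
  deltas=[
    [[0, 0, 0], [0, 0, 0]],
    [[0, 0, 0], [0, 0, 0]],
    [[0, 0, 0.4], [0, 0, 0]],
    [[0, 0, 1], [0, 0, 0]],
    [[0, 0, 1], [0, 0, 0]],
    [[0, 0, 1], [0, 0, 0]],
    [[0, 0, 1], [0, 0, 0]],
    [[0, 0, 1], [0, 0, 0]],
  ],
  gripper=0.2,
)

```text
time: 33.65
ee_pos: [0.5673, -0.3376, 0.1228]
orientation: [3.135, -0.2, 0.001]
force: [-0.3, -0.8, 0.1]
gripper_width: 0.801
grip_force: 0.0
```

>>> move_arm(
  deltas=[
    [[-0.022, 0.986, 1], [0, 0, 0.2238]],
    [[-0.022, 0.986, 1], [0, 0, 0.2238]],
    [[-0.022, 0.986, 1], [0, 0, 0.2238]],
    [[-0.022, 0.986, 1], [0, 0, 0.2238]],
    [[-0.022, 0.986, 0.8], [0, 0, 0.2238]],
    [[-0.022, 0.986, 0], [0, 0, 0.2238]],
    [[-0.022, 0.986, 0], [0, 0, 0.2238]],
    [[-0.022, 0.986, 0], [0, 0, 0.2238]],
  ],
)

```text
time: 34.32
ee_pos: [0.5639, -0.179, 0.2184]
orientation: [2.883, 1.245, 0.002]
force: [0.3, -0.2, -0.1]
gripper_width: 0.8
grip_force: 0.0
```

>>> move_arm(
  deltas=[
    [[-0.022, 0.986, 0], [0, 0, 0.2238]],
    [[-0.022, 0.986, 0], [0, 0, 0.2238]],
    [[-0.022, 0.986, 0], [0, 0, 0.2238]],
    [[-0.022, 0.986, 0], [0, 0, 0.2238]],
    [[-0.022, 0.986, 0], [0, 0, 0.2238]],
    [[-0.022, 0.986, 0], [0, 0, 0.2238]],
    [[-0.022, 0.986, 0], [0, 0, 0]],
    [[-0.022, 0.986, 0], [0, 0, 0]],
  ],
)

```text
time: 34.98
ee_pos: [0.5601, -0.0212, 0.2178]
orientation: [2.284, 2.156, 0.0]
force: [0.3, 0.5, 0.8]
gripper_width: 0.807
grip_force: 0.0
```

>>> move_arm(
  deltas=[
    [[-0.022, 0.986, 0], [0, 0, 0]],
    [[-0.022, 0.986, 0], [0, 0, 0]],
    [[-0.022, 0.986, 0], [0, 0, 0]],
    [[-0.022, 0.986, 0], [0, 0, 0]],
    [[-0.022, 0.986, 0], [0, 0, 0]],
    [[-0.022, 0.986, 0], [0, 0, 0]],
    [[-0.022, 0.986, 0], [0, 0, 0]],
    [[-0.022, 0.986, 0], [0, 0, 0]],
  ],
)

```text
time: 35.65
ee_pos: [0.5566, 0.1365, 0.2178]
orientation: [2.284, 2.155, 0.001]
force: [0.6, 0.3, 0.5]
gripper_width: 0.801
grip_force: 0.0
```

>>> move_arm(
  deltas=[
    [[-0.022, 0.986, 0], [0, 0, 0]],
    [[-0.022, 0.986, 0], [0, 0, 0]],
    [[-0.022, 0.986, 0], [0, 0, 0]],
    [[-0.022, 0.986, 0], [0, 0, 0]],
    [[-0.022, 0.986, 0], [0, 0, 0]],
    [[-0.022, 0.986, 0], [0, 0, 0]],
    [[-0.022, 0.986, 0], [0, 0, 0]],
    [[-0.022, 0.986, 0], [0, 0, 0]],
  ],
)

```text
time: 36.32
ee_pos: [0.5532, 0.2942, 0.2177]
orientation: [2.285, 2.155, 0.001]
force: [-0.3, 0.5, 0.0]
gripper_width: 0.802
grip_force: 0.0
```

>>> move_arm(
  deltas=[
    [[-0.022, 0.986, 0], [0, 0, 0]],
    [[-0.022, 0.986, 0], [0, 0, 0]],
    [[-0.022, 0.986, 0], [0, 0, 0]],
    [[0, 0, 0], [0, 0, 0]],
    [[0, 0, 0], [0, 0, 0]],
    [[0, 0, 0], [0, 0, 0]],
  ],
)

```text
time: 36.82
ee_pos: [0.5522, 0.3516, 0.2173]
orientation: [2.285, 2.155, -0.001]
force: [0.6, -0.7, -0.4]
gripper_width: 0.801
grip_force: 0.0
```

```bash
python3 - <<'E'
from h import *
M,p,d=snap("top","top3.png");C=cloud(M,d); Z=C[...,2]
def rect(x0,x1,y0,y1,a,b,name):
    m=(C[...,0]>x0)&(C[...,0]<x1)&(C[...,1]>y0)&(C[...,1]<y1)&(Z>a)&(Z<b)
    n,l,s,_=cv2.connectedComponentsWithStats(m.astype(np.uint8)); q=C[l==1+np.argmax(s[1:,4])]
    print(name,cv2.minAreaRect((q[:,:2]*1000).astype(np.float32)),np.median(q[:,2]))
rect(.36,.47,-.38,-.26,.026,.045,"tin")
rect(.48,.66,-.4,-.27,.03,.05,"block")
print(arm.get_obs()["ee_pos"])
E
```

```text
tin ((421.7066650390625, -318.3973083496094), (50.095375061035156, 51.30137252807617), 1.5115785598754883) 0.034823889870923885
block ((567.38037109375, -339.1292419433594), (51.875396728515625, 100.2539291381836), 83.07340240478516) 0.0404998548288078
[0.55247699 0.35110961 0.21727521]
```

View pics/top3.png

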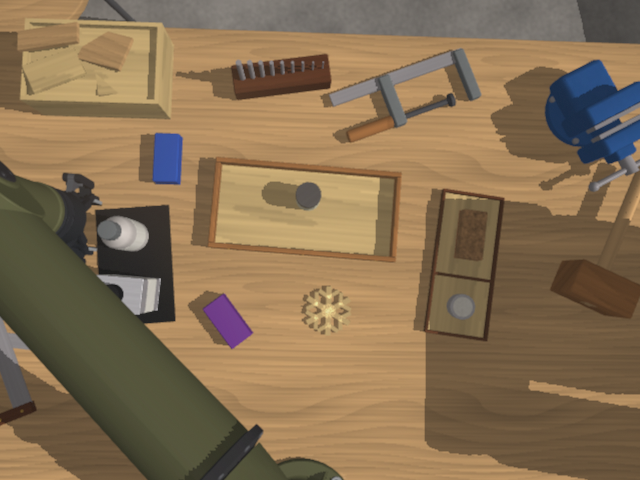

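The block (472,234) lies lengthwise in the long compartment and the tin (460,306) is in the short one. Next, fetch the bottle.

>>> move_arm(
  deltas=[
    [[-0.04, 0.07, -0.5], [0, 0, 0]],
    [[0, 0, -0.8], [0, 0, 0]],
    [[0, 0, -0.8], [0, 0, 0]],
    [[0, 0, -0.8], [0, 0, 0]],
    [[0, 0, -0.6], [0, 0, 0]],
    [[0, 0, -0.43], [0, 0, 0]],
    [[0, 0, 0], [0, 0, 0]],
    [[0, 0, 0], [0, 0, 0]],
  ],
)

```text
time: 37.53
ee_pos: [0.5511, 0.3535, 0.1383]
orientation: [-2.285, -2.156, 0.001]
force: [0.2, 0.2, 0.1]
gripper_width: 0.803
grip_force: 0.0
```

>>> move_arm(
  deltas=[
    [[0, 0, 0], [0, 0, 0]],
    [[0, 0, 0], [0, 0, 0]],
    [[0, 0, 0], [0, 0, 0]],
    [[0, 0, 0], [0, 0, 0]],
    [[0, 0, 0], [0, 0, 0]],
    [[0, 0, 0], [0, 0, 0]],
  ],
  gripper=1.0,
  grip_force=45,
)

```text
time: 38.03
ee_pos: [0.5518, 0.3544, 0.1398]
orientation: [2.285, 2.155, 0.003]
force: [1.3, 0.7, 6.0]
gripper_width: 0.377
grip_force: 45.3
```

>>> move_arm(
  deltas=[
    [[0, 0, 0.2], [0, 0, 0]],
    [[0, 0, 0.4], [0, 0, 0]],
    [[0, 0, 0.7], [0, 0, 0]],
    [[0, 0, 0.9], [0, 0, 0]],
    [[0, 0, 0.9], [0, 0, 0]],
    [[0, 0, 0.9], [0, 0, 0]],
    [[0, 0, 0.4], [0, 0, 0]],
    [[0, 0, 0], [0, 0, 0]],
  ],
)

```text
time: 38.7
ee_pos: [0.5517, 0.3549, 0.2294]
orientation: [2.284, 2.156, 0.006]
force: [0.4, -0.2, -4.1]
gripper_width: 0.382
grip_force: 45.2
```

>>> move_arm(
  deltas=[
    [[0.014, -0.283, 0], [0, 0, 0]],
    [[0.028, -0.566, 0], [0, 0, 0]],
    [[0.047, -0.943, 0], [0, 0, 0]],
    [[0.047, -0.943, 0], [0, 0, 0]],
    [[0.047, -0.943, 0], [0, 0, 0]],
    [[0.047, -0.943, 0], [0, 0, 0]],
    [[0.047, -0.943, 0], [0, 0, 0]],
    [[0.047, -0.943, 0], [0, 0, 0]],
  ],
)

```text
time: 39.37
ee_pos: [0.5569, 0.2208, 0.2249]
orientation: [-2.286, -2.154, 0.005]
force: [-0.2, -0.0, -3.5]
gripper_width: 0.381
grip_force: 45.1
```

>>> move_arm(
  deltas=[
    [[0.047, -0.943, 0], [0, 0, 0]],
    [[0.047, -0.943, 0], [0, 0, 0]],
    [[0.047, -0.943, 0], [0, 0, 0]],
    [[0.047, -0.943, 0], [0, 0, 0]],
    [[0.047, -0.943, 0], [0, 0, 0]],
    [[0.047, -0.943, 0], [0, 0, 0]],
    [[0.047, -0.943, 0], [0, 0, 0]],
    [[0.047, -0.943, 0], [0, 0, 0]],
  ],
)

```text
time: 40.03
ee_pos: [0.5639, 0.0702, 0.2251]
orientation: [-2.286, -2.154, 0.004]
force: [-0.2, 0.1, -2.5]
gripper_width: 0.377
grip_force: 45.1
```

>>> move_arm(
  deltas=[
    [[0.047, -0.943, 0], [0, 0, 0]],
    [[0.047, -0.943, 0], [0, 0, 0]],
    [[0.047, -0.943, 0], [0, 0, 0]],
    [[0.047, -0.943, 0], [0, 0, 0]],
    [[0.047, -0.943, 0], [0, 0, 0]],
    [[0.047, -0.943, 0], [0, 0, 0]],
    [[0.028, -0.566, 0], [0, 0, 0]],
    [[0.014, -0.283, 0], [0, 0, 0]],
  ],
)

```text
time: 40.7
ee_pos: [0.5704, -0.0608, 0.2252]
orientation: [-2.289, -2.151, 0.004]
force: [0.4, -0.4, -3.7]
gripper_width: 0.375
grip_force: 45.1
```

>>> move_arm(
  deltas=[
    [[0, 0, 0], [0, 0, 0]],
    [[0, 0, -0.4], [0, 0, 0]],
    [[0, 0, -0.7], [0, 0, 0]],
    [[0, 0, -0.7], [0, 0, 0]],
    [[0, 0, -0.6], [0, 0, 0]],
    [[0, 0, -0.4], [0, 0, 0]],
    [[0, 0, 0], [0, 0, 0]],
    [[0, 0, 0], [0, 0, 0]],
  ],
)

```text
time: 41.37
ee_pos: [0.5713, -0.0566, 0.1702]
orientation: [-2.283, -2.157, 0.0]
force: [0.5, -0.2, -2.3]
gripper_width: 0.38
grip_force: 45.1
```

>>> move_arm(
  deltas=[
    [[0.05, 0.025, -0.4], [0, 0, 0]],
    [[0, 0, -0.4], [0, 0, 0]],
    [[0, 0, -0.25], [0, 0, 0]],
    [[0, 0, -0.1], [0, 0, 0]],
    [[0, 0, 0], [0, 0, 0]],
    [[0, 0, 0], [0, 0, 0]],
  ],
)

```text
time: 41.87
ee_pos: [0.5725, -0.0567, 0.1475]
orientation: [-2.285, -2.156, -0.0]
force: [-0.0, 0.3, -4.0]
gripper_width: 0.383
grip_force: 45.2
```

>>> move_arm(
  deltas=[
    [[0, 0.02, -0.1], [0, 0, 0]],
    [[0, 0, -0.08], [0, 0, 0]],
    [[0, 0, 0], [0, 0, 0]],
  ],
)

```text
time: 42.12
ee_pos: [0.5726, -0.0563, 0.1439]
orientation: [2.285, 2.156, 0.0]
force: [-0.1, -0.1, -3.7]
gripper_width: 0.379
grip_force: 45.3
```

>>> move_arm(
  deltas=[
    [[0, 0, -0.04], [0, 0, 0]],
    [[0, 0, 0], [0, 0, 0]],
  ],
)

```text
time: 42.28
ee_pos: [0.5728, -0.0565, 0.1437]
orientation: [2.284, 2.155, 0.0]
force: [-0.7, -1.3, 1.1]
gripper_width: 0.38
grip_force: 45.7
```

>>> move_arm(
  deltas=[
    [[0, 0, 0], [0, 0, 0]],
    [[0, 0, 0], [0, 0, 0]],
    [[0, 0, 0], [0, 0, 0]],
    [[0, 0, 0.3], [0, 0, 0]],
    [[0, 0, 0.8], [0, 0, 0]],
    [[0, 0, 1], [0, 0, 0]],
    [[0, 0, 1], [0, 0, 0]],
    [[0, 0, 0.7], [0, 0, 0]],
  ],
  gripper=0.2,
)

```text
time: 42.95
ee_pos: [0.5733, -0.0562, 0.2216]
orientation: [2.283, 2.155, 0.002]
force: [0.2, -0.1, -0.0]
gripper_width: 0.8
grip_force: 0.0
```

>>> move_arm(
  deltas=[
    [[-0.309, 0.914, 0], [0, 0, 0]],
    [[-0.309, 0.914, 0], [0, 0, 0]],
    [[-0.309, 0.914, 0], [0, 0, 0]],
    [[-0.309, 0.914, 0], [0, 0, 0]],
    [[-0.309, 0.914, 0], [0, 0, 0]],
    [[-0.309, 0.914, 0], [0, 0, 0]],
    [[-0.309, 0.914, 0], [0, 0, 0]],
    [[-0.309, 0.914, 0], [0, 0, 0]],
  ],
)

```text
time: 43.62
ee_pos: [0.5229, 0.0909, 0.2198]
orientation: [2.284, 2.156, 0.001]
force: [0.6, -0.3, -0.3]
gripper_width: 0.799
grip_force: 0.0
```

>>> move_arm(
  deltas=[
    [[-0.309, 0.914, 0], [0, 0, 0]],
    [[-0.309, 0.914, 0], [0, 0, 0]],
    [[-0.309, 0.914, 0], [0, 0, 0]],
    [[-0.309, 0.914, 0], [0, 0, 0]],
    [[-0.309, 0.914, 0], [0, 0, 0]],
    [[-0.309, 0.914, 0], [0, 0, 0]],
    [[-0.309, 0.914, 0], [0, 0, 0]],
    [[-0.309, 0.914, 0], [0, 0, 0]],
  ],
)

```text
time: 44.28
ee_pos: [0.4734, 0.2372, 0.2198]
orientation: [2.284, 2.156, 0.001]
force: [0.1, -0.2, 0.1]
gripper_width: 0.8
grip_force: 0.0
```

>>> move_arm(
  deltas=[
    [[-0.309, 0.914, 0], [0, 0, 0]],
    [[-0.309, 0.914, 0], [0, 0, 0]],
    [[-0.309, 0.914, 0], [0, 0, 0]],
    [[-0.309, 0.914, 0], [0, 0, 0]],
    [[-0.309, 0.914, 0], [0, 0, 0]],
    [[-0.309, 0.914, 0], [0, 0, 0]],
    [[0, 0, 0], [0, 0, 0]],
    [[0, 0, 0], [0, 0, 0]],
  ],
)

```text
time: 44.95
ee_pos: [0.4359, 0.347, 0.2197]
orientation: [-2.282, -2.159, -0.001]
force: [1.0, 0.2, 0.6]
gripper_width: 0.803
grip_force: 0.0
```

```bash
python3 - <<'E'
from h import *
M,p,d=snap("top","top4.png");C=cloud(M,d); Z=C[...,2]
m=(C[...,0]>.5)&(C[...,0]<.65)&(C[...,1]>-.15)&(C[...,1]<0)&(Z>.148)
n,l,s,_=cv2.connectedComponentsWithStats(m.astype(np.uint8)); q=C[l==1+np.argmax(s[1:,4])]
print("bottlecap",cv2.minAreaRect((q[:,:2]*1000).astype(np.float32)),q.mean(0),arm.get_obs()["ee_pos"])
E
```

```text
bottlecap ((571.4515380859375, -57.30693817138672), (33.11790466308594, 32.81907653808594), 46.148380279541016) [ 0.57103694 -0.05736051  0.16373789] [0.43673121 0.34566728 0.21944818]
```

>>> move_arm(
  deltas=[
    [[0.01, 0, -0.5], [0, 0, 0]],
    [[0, 0, -0.8], [0, 0, 0]],
    [[0, 0, -0.8], [0, 0, 0]],
    [[0, 0, -0.8], [0, 0, 0]],
    [[0, 0, -0.6], [0, 0, 0]],
    [[0, 0, -0.43], [0, 0, 0]],
    [[0, 0, 0], [0, 0, 0]],
    [[0, 0, 0], [0, 0, 0]],
  ],
)

```text
time: 45.67
ee_pos: [0.4369, 0.3454, 0.1404]
orientation: [-2.286, -2.155, 0.001]
force: [0.8, -0.4, -0.4]
gripper_width: 0.797
grip_force: 0.0
```

>>> move_arm(
  deltas=[
    [[0, 0, 0], [0, 0, 0]],
    [[0, 0, 0], [0, 0, 0]],
    [[0, 0, 0], [0, 0, 0]],
    [[0, 0, 0], [0, 0, 0]],
    [[0, 0, 0], [0, 0, 0]],
    [[0, 0, 0], [0, 0, 0]],
  ],
  gripper=1.0,
  grip_force=45,
)

```text
time: 46.17
ee_pos: [0.4376, 0.3463, 0.1417]
orientation: [2.285, 2.155, 0.003]
force: [0.7, 0.0, 5.5]
gripper_width: 0.426
grip_force: 45.3
```

>>> move_arm(
  deltas=[
    [[0, 0, 0.2], [0, 0, 0]],
    [[0, 0, 0.4], [0, 0, 0]],
    [[0, 0, 0.7], [0, 0, 0]],
    [[0, 0, 0.9], [0, 0, 0]],
    [[0, 0, 0.9], [0, 0, 0]],
    [[0, 0, 0.8], [0, 0, 0]],
    [[0, 0, 0.3], [0, 0, 0]],
    [[0, 0, 0], [0, 0, 0]],
  ],
)

```text
time: 46.83
ee_pos: [0.4373, 0.3466, 0.2266]
orientation: [2.284, 2.156, 0.005]
force: [0.4, 0.4, -4.3]
gripper_width: 0.43
grip_force: 45.7
```

>>> move_arm(
  deltas=[
    [[0.136, -0.266, 0], [0, 0, 0]],
    [[0.272, -0.532, 0], [0, 0, 0]],
    [[0.453, -0.887, 0], [0, 0, 0]],
    [[0.453, -0.887, 0], [0, 0, 0]],
    [[0.453, -0.887, 0], [0, 0, 0]],
    [[0.453, -0.887, 0], [0, 0, 0]],
    [[0.453, -0.887, 0], [0, 0, 0]],
    [[0.453, -0.887, 0], [0, 0, 0]],
  ],
)

```text
time: 47.5
ee_pos: [0.499, 0.2214, 0.223]
orientation: [-2.285, -2.155, 0.004]
force: [0.4, 0.3, -3.7]
gripper_width: 0.426
grip_force: 45.6
```

>>> move_arm(
  deltas=[
    [[0.453, -0.887, 0], [0, 0, 0]],
    [[0.453, -0.887, 0], [0, 0, 0]],
    [[0.453, -0.887, 0], [0, 0, 0]],
    [[0.453, -0.887, 0], [0, 0, 0]],
    [[0.453, -0.887, 0], [0, 0, 0]],
    [[0.453, -0.887, 0], [0, 0, 0]],
    [[0.453, -0.887, 0], [0, 0, 0]],
    [[0.453, -0.887, 0], [0, 0, 0]],
  ],
)

```text
time: 48.17
ee_pos: [0.5712, 0.0797, 0.2229]
orientation: [-2.284, -2.155, 0.004]
force: [-0.3, 0.1, -3.2]
gripper_width: 0.423
grip_force: 45.6
```

>>> move_arm(
  deltas=[
    [[0.272, -0.532, 0], [0, 0, 0]],
    [[0.136, -0.266, 0], [0, 0, 0]],
    [[0, 0, 0], [0, 0, 0]],
    [[0, 0, -0.4], [0, 0, 0]],
    [[0, 0, -0.7], [0, 0, 0]],
    [[0, 0, -0.7], [0, 0, 0]],
    [[0, 0, 0], [0, 0, 0]],
    [[0, 0, 0], [0, 0, 0]],
  ],
)

```text
time: 48.83
ee_pos: [0.5786, 0.0669, 0.1876]
orientation: [-2.281, -2.158, 0.002]
force: [-0.1, -0.3, -2.8]
gripper_width: 0.424
grip_force: 45.9
```

>>> move_arm(
  deltas=[
    [[0.08, -0.02, -0.6], [0, 0, 0]],
    [[0, 0, -0.6], [0, 0, 0]],
    [[0, 0, -0.4], [0, 0, 0]],
    [[0, 0, -0.2], [0, 0, 0]],
    [[0, 0, 0], [0, 0, 0]],
    [[0, 0, 0], [0, 0, 0]],
  ],
)

```text
time: 49.33
ee_pos: [0.5814, 0.0651, 0.1523]
orientation: [-2.285, -2.156, 0.0]
force: [-0.4, 0.6, -4.4]
gripper_width: 0.425
grip_force: 45.9
```

>>> move_arm(
  deltas=[
    [[-0.05, 0.06, -0.15], [0, 0, 0]],
    [[0, 0, -0.08], [0, 0, 0]],
    [[0, 0, 0], [0, 0, 0]],
    [[0, 0, 0], [0, 0, 0]],
  ],
)

```text
time: 49.67
ee_pos: [0.5806, 0.0663, 0.1481]
orientation: [2.285, 2.156, 0.0]
force: [0.9, -0.3, -3.6]
gripper_width: 0.427
grip_force: 45.9
```

>>> move_arm(
  deltas=[
    [[0, 0, -0.1], [0, 0, 0]],
    [[0, 0, 0], [0, 0, 0]],
  ],
)

```text
time: 49.83
ee_pos: [0.5805, 0.0662, 0.1458]
orientation: [2.285, 2.156, -0.0]
force: [0.6, 1.0, -2.8]
gripper_width: 0.426
grip_force: 46.0
```

>>> move_arm(
  deltas=[
    [[0, 0, -0.05], [0, 0, 0]],
    [[0, 0, 0], [0, 0, 0]],
  ],
)

```text
time: 50.0
ee_pos: [0.5807, 0.0661, 0.1457]
orientation: [2.285, 2.155, -0.0]
force: [-3.0, -0.2, 2.8]
gripper_width: 0.425
grip_force: 46.7
```

>>> move_arm(
  deltas=[
    [[0, 0, 0], [0, 0, 0]],
    [[0, 0, 0], [0, 0, 0]],
    [[0, 0, 0], [0, 0, 0]],
    [[0, 0, 0.3], [0, 0, 0]],
    [[0, 0, 0.8], [0, 0, 0]],
    [[0, 0, 1], [0, 0, 0]],
    [[0, 0, 1], [0, 0, 0]],
    [[0, 0, 1], [0, 0, 0]],
  ],
  gripper=0.2,
)

```text
time: 50.67
ee_pos: [0.5806, 0.0665, 0.2283]
orientation: [2.285, 2.156, 0.001]
force: [0.9, -0.6, -0.4]
gripper_width: 0.799
grip_force: 0.0
```

>>> move_arm(
  deltas=[
    [[-0.3, 1, 0], [0, 0, 0]],
    [[-0.3, 1, 0], [0, 0, 0]],
    [[-0.3, 1, 0], [0, 0, 0]],
    [[-0.3, 1, 0], [0, 0, 0]],
    [[-0.3, 1, 0], [0, 0, 0]],
    [[-0.3, 1, 0], [0, 0, 0]],
    [[-0.3, 1, 0], [0, 0, 0]],
    [[-0.3, 1, 0], [0, 0, 0]],
  ],
)

```text
time: 51.33
ee_pos: [0.5323, 0.2274, 0.2276]
orientation: [2.284, 2.156, 0.001]
force: [0.1, 0.1, -0.5]
gripper_width: 0.798
grip_force: 0.0
```

>>> move_arm(
  deltas=[
    [[-0.3, 1, 0], [0, 0, 0]],
    [[-0.3, 1, 0], [0, 0, 0]],
    [[-0.3, 1, 0], [0, 0, 0]],
    [[-0.3, 1, 0], [0, 0, 0]],
    [[-0.3, 1, 0], [0, 0, 0]],
    [[-0.3, 1, 0], [0, 0, 0]],
    [[0, 0, 0], [0, 0, 0]],
    [[0, 0, 0], [0, 0, 0]],
  ],
)

```text
time: 52.0
ee_pos: [0.4957, 0.3479, 0.2274]
orientation: [-2.281, -2.16, -0.001]
force: [0.9, -0.2, 0.4]
gripper_width: 0.801
grip_force: 0.0
```

```bash
python3 - <<'E'
from h import *
M,p,d=snap("top","top5.png");C=cloud(M,d); Z=C[...,2]
def rect(x0,x1,y0,y1,a,b,name):
    m=(C[...,0]>x0)&(C[...,0]<x1)&(C[...,1]>y0)&(C[...,1]<y1)&(Z>a)&(Z<b)
    n,l,s,_=cv2.connectedComponentsWithStats(m.astype(np.uint8)); q=C[l==1+np.argmax(s[1:,4])]
    print(name,np.round(np.hstack([np.ravel(x) for x in cv2.minAreaRect((q[:,:2]*1000).astype(np.float32))]),1),q.mean(0).round(4))
rect(.5,.66,0,.15,.115,.14,"cantop");rect(.5,.66,0,.15,.148,.18,"cancap");rect(.5,.66,-.15,0,.148,.18,"bottlecap");rect(.61,.7,-.04,.04,.06,.08,"jar")
rect(.36,.47,-.38,-.26,.026,.045,"tin");rect(.48,.66,-.4,-.27,.03,.05,"block")
E
```

```text
cantop [579.8  64.7  97.2  65.2  86.2] [0.5787 0.0644 0.133 ]
cancap [579.5  64.6  36.8  35.6   1.1] [0.5791 0.0645 0.1639]
bottlecap [571.5 -57.5  33.   32.7  44.3] [ 0.5712 -0.0575  0.1639]
jar [635.4  -2.3  49.7  49.6  27.3] [ 0.6351 -0.0023  0.0705]
tin [ 420.8 -318.8   48.5   52.7    1.4] [ 0.4211 -0.3176  0.0348]
block [ 567.5 -338.8   51.5   99.8   83.6] [ 0.5669 -0.3374  0.0403]
```

View pics/top5.png

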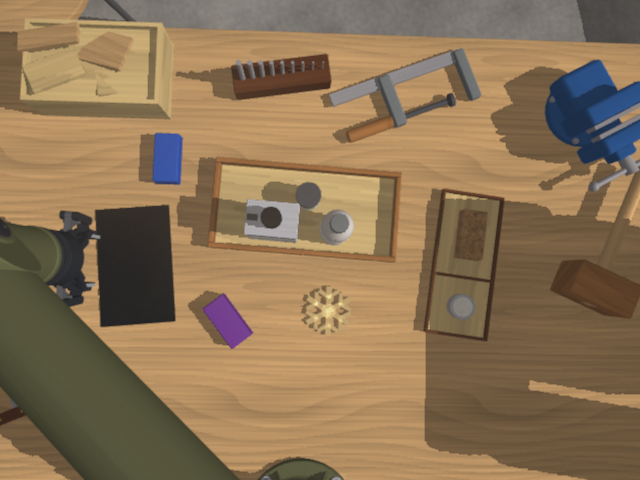

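The can (271,218) and bottle (338,227) are back within 1 mm of where they stood. The tin (460,306) and block (471,234) are in the kit tray. The jar measures within 0.1 mm of before and the snowflake looks unmoved.

```bash
python3 -c "
from bench import arm
print(arm.finish_job())"
```

```text
the job is handed in; nothing more can be done
None
```

The job is done and handed in at about 52 s of robot time: the tin and cork block are in the kit tray, and the bottle and can stand upright within about 1 mm of where they were, with the can square to the tray.

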